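# Index the connector dial and show the soldered pins to the inspection camera

### The arm

A 7-joint arm with a two-finger parallel gripper is mounted at the origin on a cart in front of the work surface, level with it; the furniture and walls round the work are solid. World frame = base frame: x ahead of the robot, y to its left, z up, the work surface at z = 0. Lengths are in m, angles in rad, forces in N, time in s.
With the tool pointing down it reaches from about 0.4 to 0.85 m from the base axis. Payload 4.4 kg.
Tool frame: the origin (TCP) lies at the centre of the arm's flange, where the gripper is bolted on; the fingertips stand 199 mm ahead of it and the grasp point (between the pads) lies 180 mm ahead of it; z points along the fingers, y is the direction in which the jaws open and shut (so a half turn about z gives the same grasp; the last joint's range is limited). The gripper opens to 94 mm and grips with 3 to 60 N. Pads are 16 mm wide; open, the fingers measure 119 mm over their backs; the gripper's body (75 mm by 177 mm) begins 78 mm behind the grasp point.
Start: joints at [-1.235, 0.628, 0.038, 1.517, -0.027, 0.996, -0.02], TCP at [0.254, 0.598, 0.405] pointing down, gripper open.
Joint ranges: [-3.06, 3.06], [-0.37, 2.12], [-1.25, 1.32], [0.18, 2.47], [-1.1, 4.24], [0.23, 1.98], [-2.94, 2.94]. Speed limits (rad/s): [2.57, 2.57, 3.14, 3.14, 3.14, 3.14, 3.14].

### API

Orientations are given as a unit quaternion [x, y, z, w].
In Python, from rig import status, imaging, job gives the robot as it stands. The module is installed in compiled form; this text tells all that it offers.
- The arm moves only by the shell command python3 -m crank 'ROWS'. ROWS is JSON, a list that holds one entry, the list of rows, each a list of 7 numbers: the shift along the tool's x, y, z in m, then the turn, a rotation vector about the tool's x, y, z in degrees, then the closure, from -1 (fully open) to 1 (shut), so that 0 is half open. A call has 1 to 12 rows; each row shifts and turns the commanded pose from where the row before left it, along the tool's axes as they then stand; what a row does not reach is not made up. A row lasts 1/12 s, in which the tool goes at most 41.7 mm and 7.16 degrees, less where a joint would pass 70% of its speed; a pose out of reach is approached as far as the arm can. A call with a gripper value outside its range is refused whole. The fingers move at their own pace and stop on an object; the grip force is fixed at half the most. Time passes only in rows, so rows that do not move let the fingers close. It gives the time, the measured TCP pose, the force and the opening at its end, in the units of the state.
- status.read_state(): the state, without advancing time (a new reading comes with each control period).
- imaging.capture(name): name is "scene" or "top" or "wrist"; returns a dict with "color" (480x640x3 uint8, red, green, blue), "z_map" (480x640 float32, m along the optical axis (not along the pixel's ray), 0 where there is no reading), "intrinsics" (3x3 intrinsics, pixels), "xyz" and "rotation" of the camera in the world; the wrist camera has in their place "T_tool_cam" (4x4, takes a point from camera to tool coordinates, whose origin is the TCP and whose axes are the flange's). Camera axes: x right, y up, looking along -z (the intrinsics and any distortion apply to the point x, -y, -z); pixel columns grow to the right and rows downward; lengths in m; the calibration is good to about 2 mm. The wrist camera is an equidistant fisheye: a pixel r from the principal point sees the ray r / f radians off the axis. A picture is of the moment at which its call begins: read the wrist's pose just before it.
- job.job_done(): hands the job in, once; it reports no verdict.
Trained networks look in the newest picture that a camera, given by its name, has taken for a name from the list of things; names that differ only in an ending like _2 or _b are one class to them, and where a whole thing is asked for, a point or a joint stands for the part that bears it (a point fixed in the world has none). Each returns a list of dicts, best first, with "confidence" (0 to 1); they miss things now and then, are a little off and sometimes report something else, mostly with a low value. They report only what shows in the picture. A call takes as long as a camera call.
- imaging.search_frame(camera, query): "location" ([column, row] in pixels, amid what is visible of it).
- imaging.masks_of(camera, query): "pixels" (480x640 bool, what is visible of it) and "location" ([column, row] in pixels, amid what is visible of it).
- imaging.landmark_of(camera, query): "location" ([column, row] in pixels: a listed point, or the origin of a listed thing).
The state is a dict: "time": time; "joint_pos": joint angles; "dq": joint speeds; "joint_torque": joint torques, N m; "eef_pos": TCP position; "tool_rot": TCP orientation; "force": force on the tool from outside, world axes, zero at the start; "ft_torque": the same for the moment, N m; "opening": finger opening in m.
Only numpy, scipy, OpenCV 4.12 (cv2) and the standard library are available. Lean on these libraries where they do the work, as an engineer would, in place of code of your own. Each camera call takes 0.05 s, during which the arm holds its last target.

### The job

Turn the dial of the indexing fixture by its grip bar until the tall connector has clicked home at the gap in the hold-down rail and let the dial settle, then lift that connector out there, leaving the short ones in their nests. Carry it to the inspection camera, which looks up at a slant, and hold it still with its pin end square to the lens, centred on the lens axis and 70 mm in front of the lens, so that the pins can be inspected. Finish while still holding it there in the air, and do not touch the lens with it, move the camera or disturb the other things on the bench.

Things in the scene. Friction and masses are not known exactly. Their poses are not given: they have to be found in the camera images.
- index_table: Fixed dial fixture: round grey base 192 mm across, 14 mm high; origin at centre of underside, z up. A steel hold-down rail (underside 43.5, top 47 mm high, 72.5 to 92 mm off the axis) lies over the outer edge of the connector flanges; they lift out only at its gap, which faces the fixture's -x (roughly towards the robot) and spans 42 degrees either side of it.
- unload (a point): The unloading place, in the middle of the gap of the rail: 62 mm from the dial's axis towards the fixture's -x, 38 mm above the bench. A connector that is home there has its own axis through this point.
- dial (a joint): Angle of the aluminium dial (163 mm across, top 23 mm high) in rad, 0 at the start, positive anticlockwise from above; turns either way. A detent holds it at every 60 degrees (pi/3): let go within 20 degrees of a station it settles there in a second; the hump takes 0.1 N m. Six black nests, 60 degrees apart on a 62 mm radius; the one at the gap starts empty.
- grip (a point): Point on the dial's axis, 58 mm above the bench, in a black upright grip bar 48 mm long (dial's x), 14 mm wide (dial's y), 36 to 71 mm above the bench; below it a hub 42 mm across. The frame turns with the dial; at the start its x is the fixture's x. Nests stand at 0, 60, 120.. degrees from its x, so fingers closing along its y come down between nests.
- tall_connector: Round aluminium connector to be shown, 45 g, 47 mm long, pins down in a nest 60 degrees left or right of the gap. Origin at the pin tips, z from pins to socket end. Pins 0-5 mm, barrel 16 mm across 5-14, flange 28 mm across 14-17, upper barrel 18 mm across 17-47 (grip here). Nested: pin tips 24 mm, flange underside 38, top 71 above the bench; lower part 14 mm deep in the nest, 1 mm clearance.
- pins (a point): Centre of the pin end of the tall connector: its origin, level with the pin tips; same axes as the connector.
- socket_end (a point): Centre of the other end face of the tall connector, 47 mm up its z.
- short_connector_1: Short connector of the same kind, 29 mm long (upper barrel only 12 mm high), in the nest one station from the gap on the other side. Origin at the pin tips, z up. Must stay in its nest (it turns with the dial).
- short_connector_2: Short connector, 29 mm long, two stations from the gap. Must stay in its nest.
- short_connector_3: Short connector, 29 mm long, in the nest opposite the gap. Must stay in its nest.
- inspection_camera: Fixed stand of the inspection camera: dark base plate 90 x 86 x 10 mm with two aluminium cheeks that carry the camera head between them, pivot 70 mm above the bench. Origin at the centre of its underside, z up. The head leans to the stand's -x, roughly towards the robot.
- camera_head (a joint): Lean of the camera head from upright in rad (0.2 to 0.48 at the start), towards the stand's -x. Held by a stiff friction pivot; leave it as it is.
- lens (a point): Centre of the front of the lens, on the camera head (round black head 46 mm across at its front, with a ring of small white lamps round the lens), 36 mm from the pivot. z points out of the lens along the line of sight, up and to the robot's side; the place to show the pins is 70 mm along this z.
- tweezers: Bystander: steel tweezers, 122 mm, lying between fixture and camera. Leave alone.
- solder_spool: Bystander: solder reel, 49 mm across, 39 mm high, standing right of the camera. Leave alone.
- flux_syringe: Bystander: flux syringe, 124 mm long, lying left of the fixture. Leave alone.
- wick: Bystander: flat reel of copper braid, 42 mm across, 12 mm high, lying behind the fixture. Leave alone.
- jar: Bystander: white screw jar, 42 mm across, 89 mm high, behind the fixture. Leave alone.

How it is judged:
By the outcome, as a careful person would: the job done as asked, in the order asked, and still so for the second after the job is handed in, while the arm keeps its last pose, push and grip.
It also fails if it takes over 48 s, if anything falls off the work surface, if the arm or the gripper's body presses on something with over 40 N, if the wrist force passes 120 N, or if a joint passes its speed limit or range.

## Working session

There is one attempt and no reset: what is moved stays moved. The work goes in short steps, Python scripts to look and compute and a shell command to move; the robot and the scene stay as the last step left them, time stands still between calls to the robot, and variables do not carry over. Pictures are saved under pics/ and viewed, and the job is handed in when it is done.

```bash
mkdir -p pics; python3 - <<'E'
from rig import status, imaging
import cv2,numpy as np
s=status.read_state();print(s)
for n in ["scene","top","wrist"]:
    c=imaging.capture(n);cv2.imwrite(f"pics/{n}0.png",c["color"][...,::-1])
    print(n,c["intrinsics"].tolist(),{k:np.round(c[k],4).tolist() for k in c if k in("xyz","rotation","T_tool_cam")},[k for k in c])
E
```

```text
{'time': 0.0, 'joint_pos': array([-1.2347816 ,  0.62927659,  0.03844112,  1.51832607, -0.02701878,
        0.99630284, -0.02002297]), 'dq': array([ 0.00078674,  0.00078801, -0.00185585,  0.00205474,  0.0003188 ,
       -0.00098037, -0.00109968]), 'joint_torque': array([-8.78487367e-05, -5.49751389e+01,  1.14357714e+00, -1.86649007e+01,
       -5.22418320e-02,  2.36280786e-02,  1.67605281e-04]), 'eef_pos': array([0.2540624 , 0.59798136, 0.40381225]), 'tool_rot': array([ 1.99573910e-01,  9.79882365e-01, -8.79850482e-04, -1.77658655e-04]), 'force': array([0.32958135, 0.07962581, 0.41404831]), 'ft_torque': array([-0.00455451,  0.08239668,  0.00772786]), 'opening': 0.09403067155319551}
scene [[598.2854057229653, 0.0, 320.39225148226234], [0.0, 598.2854057229653, 248.29268252459423], [0.0, 0.0, 1.0]] {'xyz': [0.0495, 0.7297, 1.3649], 'rotation': [-0.0968, 0.3167, 0.9027, -0.2746]} ['color', 'z_map', 'intrinsics', 'xyz', 'rotation']
top [[496.2424593858848, 0.0, 318.7214352370874], [0.0, 496.2424593858848, 241.33295784608777], [0.0, 0.0, 1.0]] {'xyz': [0.4539, -0.131, 1.2353], 'rotation': [0.0619, -0.0424, -0.705, 0.7052]} ['color', 'z_map', 'intrinsics', 'xyz', 'rotation']
wrist [[371.64829954431775, 0.0, 318.8558227750389], [0.0, 371.64829954431775, 242.11913126040574], [0.0, 0.0, 1.0]] {'T_tool_cam': [[0.0001, 0.971, 0.2391, 0.0698], [1.0, -0.0001, -0.0, -0.0001], [-0.0, 0.2391, -0.971, 0.0195], [0.0, 0.0, 0.0, 1.0]]} ['color', 'z_map', 'intrinsics', 'T_tool_cam']
```

View pics/scene0.png

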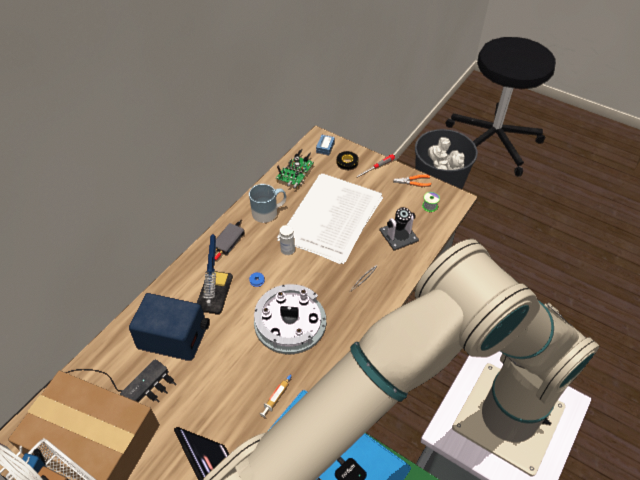

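View pics/top0.png

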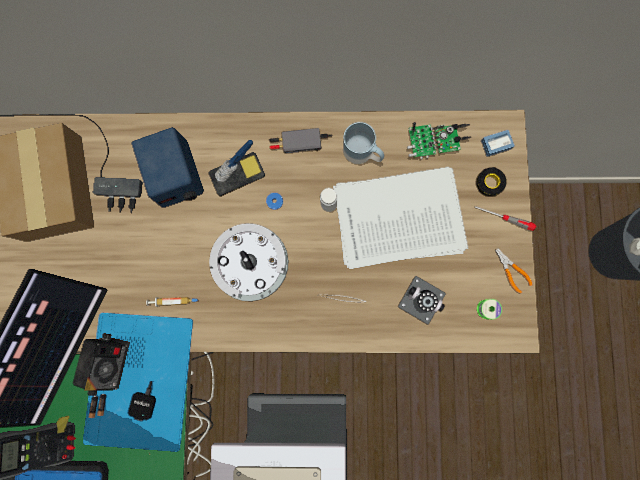

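```bash
cat > h.py <<'E'
import numpy as np,cv2
from scipy.spatial.transform import Rotation as R
from rig import status, imaging
def cam_pose(c,s=None):
    if "T_tool_cam" in c:
        T=np.eye(4);T[:3,:3]=R.from_quat(s["tool_rot"]).as_matrix();T[:3,3]=s["eef_pos"]
        T=T@np.array(c["T_tool_cam"]);return T[:3,:3],T[:3,3]
    q=np.array(c["rotation"]);M=R.from_quat(q).as_matrix() if q.size==4 else q
    return M,np.array(c["xyz"])
def rays(c,px):
    px=np.atleast_2d(px).astype(float);K=c["intrinsics"]
    d=(px-[K[0,2],K[1,2]])/[K[0,0],K[1,1]]
    if "T_tool_cam" in c:
        r=np.hypot(*d.T);k=np.where(r>1e-9,np.tan(r)/np.maximum(r,1e-9),1);d=d*k[:,None]
    return np.c_[d[:,0],-d[:,1],-np.ones(len(d))]
def at_depth(c,px,z,s=None):
    M,t=cam_pose(c,s);return (rays(c,px)*np.reshape(z,(-1,1)))@M.T+t
def at_height(c,px,h,s=None):
    M,t=cam_pose(c,s);r=rays(c,px)@M.T;return t+r*((h-t[2])/r[:,2])[:,None]
def project(c,P,s=None):
    M,t=cam_pose(c,s);p=(np.atleast_2d(P)-t)@M;d=np.c_[p[:,0],-p[:,1]]/-p[:,2:];K=c["intrinsics"]
    if "T_tool_cam" in c:
        r=np.hypot(*d.T);d=d*np.where(r>1e-9,np.arctan(r)/np.maximum(r,1e-9),1)[:,None]
    return d*[K[0,0],K[1,1]]+[K[0,2],K[1,2]]
def save(c,name,box=None,scale=1):
    im=c["color"][...,::-1]
    if box: im=im[box[1]:box[3],box[0]:box[2]]
    cv2.imwrite("pics/"+name,cv2.resize(im,None,fx=scale,fy=scale,interpolation=cv2.INTER_CUBIC))
def cloud(c,s=None):
    v,u=np.mgrid[:480,:640];px=np.c_[u.ravel(),v.ravel()];z=c["z_map"].ravel();ok=z>0
    return at_depth(c,px[ok],z[ok],s),px[ok]
E
python3 - <<'E'
from h import *
hs=dict(index_table=0,unload=.038,grip=.058,pins=.024,socket_end=.071,short_connector_1=.024,inspection_camera=0,lens=None,camera_head=None)
for n in ["top","scene"]:
    c=imaging.capture(n)
    if n=="top":save(c,"top1.png",(190,210,300,310),6)
    if n=="top":save(c,"top1cam.png",(380,260,520,330),5)
    else: save(c,"sc1.png",(240,190,440,360),4)
    for q,h in hs.items():
        for d in imaging.landmark_of(n,q)[:4]:
            l=d["location"];h2=h
            z=c["z_map"][int(round(l[1])),int(round(l[0]))]
            P=at_depth(c,l,z)[0]; Q=at_height(c,l,h)[0] if h is not None else P
            print(n,q,np.round(l,1),round(d["confidence"],2),"depth",np.round(P,4),"h",np.round(Q,4))
E
```

```text
top index_table [252.7 262.4] 0.8 depth [0.5811 0.0638 0.0329] h [0.5846 0.0691 0.    ]
top unload [260.9 282.2] 0.69 depth [0.5336 0.0447 0.0192] h [0.5324 0.042  0.038 ]
top grip [248.5 261.1] 0.74 depth [0.5803 0.0679 0.0696] h [0.5816 0.0699 0.058 ]
top pins [426.2 302.4] 0.59 depth [ 0.4828 -0.3416  0.1055] h [ 0.4849 -0.3568  0.024 ]
top pins [274.7 261.2] 0.42 depth [0.5797 0.0053 0.0726] h [0.585 0.011 0.024]
top socket_end [271.9 261.6] 0.55 depth [0.5788 0.0119 0.0723] h [0.5789 0.0121 0.071 ]
top short_connector_1 [233.9 284.4] 0.62 depth [0.5259 0.1038 0.0565] h [0.5279 0.1103 0.024 ]
top short_connector_1 [236.3 238.9] 0.62 depth [0.636  0.1014 0.0543] h [0.6406 0.1074 0.024 ]
top short_connector_1 [263.5 238.7] 0.51 depth [0.6378 0.0367 0.0449] h [0.641  0.0397 0.024 ]
top inspection_camera [419.7 298.6] 0.84 depth [ 0.4914 -0.3277  0.1032] h [ 0.4948 -0.3456  0.    ]
top lens [425.4 300.4] 0.93 depth [ 0.4873 -0.3399  0.1053] h [ 0.4873 -0.3399  0.1053]Traceback (most recent call last):
  File "<stdin>", line 9, in <module>
ValueError: it knows: flux_syringe, grip, index_table, inspection_camera, jar, lens, pins, short_connector, socket_end, solder_spool, tall_connector, tweezers, unload, wick
```

```bash
ls pics
```

```text
scene0.png
top0.png
top1.png
top1cam.png
wrist0.png
```

View pics/top1.png

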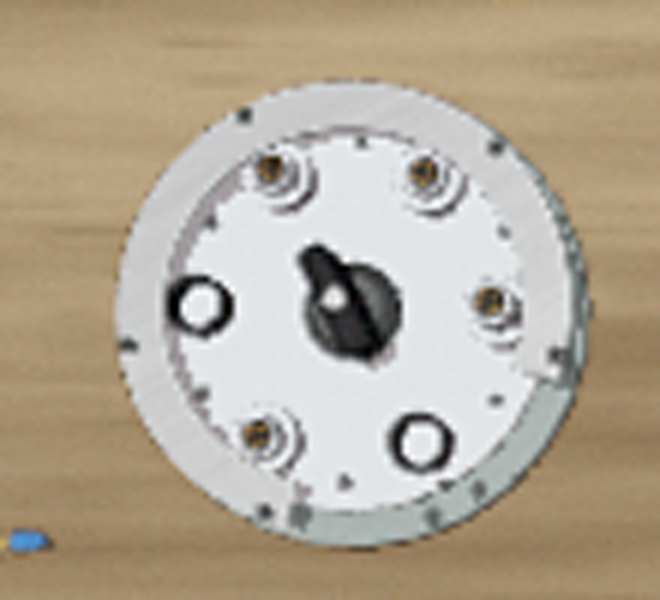

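View pics/top1cam.png

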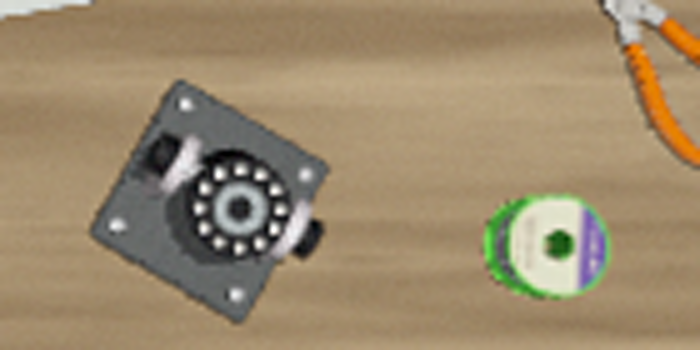

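```bash
python3 -m crank '[[[-0.03,-0.021,0,0,0,0,0],[-0.03,-0.021,0,0,0,0,0],[-0.03,-0.021,0,0,0,0,0],[-0.03,-0.021,0,0,0,0,0],[-0.03,-0.021,0,0,0,0,0],[-0.03,-0.021,0,0,0,0,0],[-0.03,-0.021,0,0,0,0,0],[-0.03,-0.021,0,0,0,0,0],[-0.03,-0.021,0,0,0,0,0],[-0.03,-0.021,0,0,0,0,0],[-0.03,-0.021,0,0,0,0,0],[-0.03,-0.021,0,0,0,0,0]]]'
python3 -m crank '[[[-0.03,-0.021,0,0,0,0,0],[-0.03,-0.021,0,0,0,0,0],[-0.03,-0.021,0,0,0,0,0],[-0.03,-0.021,0,0,0,0,0],[-0.028,-0.022,0,0,0,0,0],[0,0,0,0,0,-6.5,0],[0,0,0,0,0,-6.5,0],[0,0,0,0,0,-6.5,0],[0,0,0,0,0,-6.5,0],[0,0,0,0,0,-6.5,0],[0,0,0,0,0,-6.5,0],[0,0,0,0,0,-6.5,0]]]'
python3 -m crank '[[[0,0,0,0,0,-6.5,0],[0,0,0,0,0,0,0]]]'
python3 - <<'E'
from h import *
s=status.read_state();print({k:np.round(v,4).tolist() for k,v in s.items()})
M=R.from_quat(s["tool_rot"]).as_matrix();print(M.round(3))
c=imaging.capture("wrist");save(c,"w1.png")
np.savez("w1.npz",z=c["z_map"])
hs=dict(index_table=0,unload=.038,grip=.058,pins=.024,socket_end=.071,short_connector_1=.024)
for q,h in hs.items():
    for d in imaging.landmark_of("wrist",q)[:4]:
        l=d["location"];z=c["z_map"][int(round(l[1])),int(round(l[0]))]
        print(q,np.round(l,1),round(d["confidence"],2),"depth",at_depth(c,l,z,s)[0].round(4),"h",at_height(c,l,h,s)[0].round(4))
E
```

```text
time: 1.6
eef_pos: [0.4877, 0.2239, 0.405]
tool_rot: [0.199, 0.98, 0.0, 0.0]
force: [-0.0, 0.2, -0.4]
opening: 0.0469
time: 2.6
eef_pos: [0.5817, 0.07, 0.4048]
tool_rot: [-0.198, 0.98, -0.0, 0.0]
force: [-0.7, 0.1, 0.3]
opening: 0.0471
time: 2.77
eef_pos: [0.5817, 0.0698, 0.4047]
tool_rot: [-0.251, 0.968, 0.0, 0.0]
force: [-0.0, 0.0, 0.8]
opening: 0.047
{'time': 2.7667, 'joint_pos': [-0.0443, 0.5397, -0.1904, 1.6986, 0.1226, 0.9149, 1.796], 'dq': [-0.0192, -0.0009, 0.0332, 0.0004, -0.0311, -0.0043, -0.1462], 'joint_torque': [0.237, -49.0215, -1.8562, -17.4759, 0.2073, 0.0864, 0.9723], 'eef_pos': [0.5817, 0.0698, 0.4047], 'tool_rot': [-0.2514, 0.9679, 0.0002, 0.0001], 'force': [-0.0286, 0.0176, 0.8308], 'ft_torque': [0.0342, 0.0502, -0.0526], 'opening': 0.047}
[[-0.874 -0.487  0.   ]
 [-0.487  0.874  0.   ]
 [-0.     0.    -1.   ]]
index_table [321.2 225.4] 0.61 depth [0.5744 0.0688 0.0709] h [0.5865 0.0761 0.    ]
index_table [117.4 256.3] 0.37 depth [ 0.7197 -0.1076  0.0299] h [ 0.7364 -0.1197  0.    ]
unload [375.4 197.5] 0.71 depth [0.5309 0.1009 0.0529] h [0.5314 0.1037 0.038 ]
unload [320.6 167.6] 0.7 depth [0.5328 0.0452 0.0238] h [0.5324 0.0449 0.038 ]
unload [266.2 259.1] 0.51 depth [0.6303 0.0412 0.0538] h [0.6355 0.0414 0.038 ]
grip [322.8 240.2] 0.7 depth [0.5852 0.0764 0.0706] h [0.5878 0.078  0.058 ]
grip [270.7 200.6] 0.64 depth [0.5788 0.0197 0.0575] h [0.5787 0.0198 0.058 ]
pins [266.8 200.1] 0.64 depth [0.5774 0.0173 0.0722] h [0.5862 0.0144 0.024 ]
pins [62.   8.6] 0.36 depth [ 0.4983 -0.3153  0.0329] h [ 0.4978 -0.3242  0.024 ]
socket_end [261.9 206.6] 0.85 depth [0.5846 0.0162 0.0714] h [0.5847 0.0161 0.071 ]
short_connector_1 [267.4 255.7] 0.95 depth [0.6299 0.0408 0.044 ] h [0.6363 0.0411 0.024 ]
short_connector_1 [321.5 287.4] 0.69 depth [0.6327 0.1019 0.0443] h [0.6393 0.1058 0.024 ]
short_connector_1 [378.8 194.7] 0.56 depth [0.5272 0.1022 0.0533] h [0.5277 0.108  0.024 ]
```

View pics/w1.png

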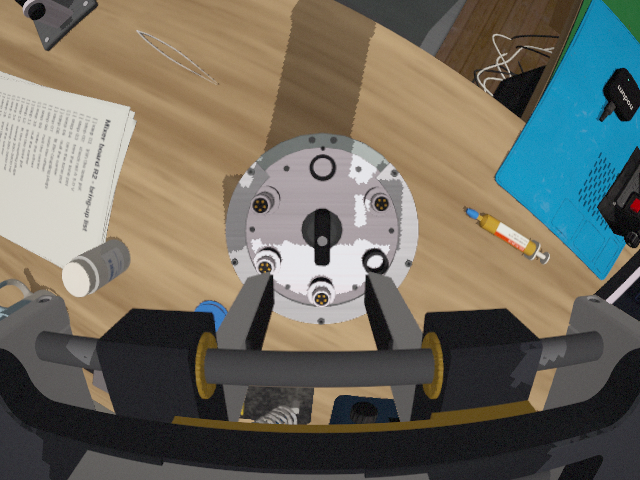

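```bash
cat > dial.py <<'E'
from h import *
def measure(n,s,c,c0=np.array([.583,.072])):
    P,px=cloud(c,s)
    d=np.linalg.norm(P[:,:2]-c0,axis=1)
    m=(abs(P[:,2]-.071)<.004)&(d<.032)
    if m.sum()>10:
        r=cv2.minAreaRect((P[m,:2]*1000).astype(np.float32));print(n,"bar",r,"z",np.median(P[m,2]).round(4),m.sum())
    m=(abs(P[:,2]-.071)<.004)&(d>.04)&(d<.085)
    if m.sum()>5:
        q=P[m,:2];ctr,rad=cv2.minEnclosingCircle((q*1000).astype(np.float32));print(n,"tall top mean",q.mean(0).round(4),"circ",np.round(ctr,1),round(rad,1),m.sum())
    m=(P[:,2]>.008)&(P[:,2]<.06)&(d<.13)
    ctr,rad=cv2.minEnclosingCircle((P[m,:2]*1000).astype(np.float32));print(n,"base circ",np.round(ctr,1),round(rad,1))
if __name__=="__main__":
    s=status.read_state()
    for n in("wrist","top"):
        measure(n,s,imaging.capture(n))
E
python3 dial.py
```

```text
wrist bar ((585.511474609375, 75.6358642578125), (46.71940612792969, 13.372785568237305), 28.761533737182617) z 0.071 818
wrist tall top mean [0.5839 0.014 ] circ [584.2  13.8] 8.8 320
wrist base circ [584.3  75. ] 94.5
top bar ((579.2181396484375, 73.3908462524414), (38.72636032104492, 12.89199447631836), 30.41217041015625) z 0.0706 75
top tall top mean [0.5827 0.0148] circ [582.3  14.3] 9.0 42
top base circ [571.2  56.7] 98.5
```

```bash
python3 -m crank '[[[-0.0059,0.0031,0.03,0,0,0,0],[0,0,0.03,0,0,0,0],[0,0,0.03,0,0,0,0],[0,0,0.03,0,0,0,0],[0,0,0.03,0,0,0,0],[0,0,0.015,0,0,0,0],[0,0,0,0,0,0,0]]]'
python3 -m crank '[[[0,0,0,0,0,0,0.5],[0,0,0,0,0,0,1],[0,0,0,0,0,0,1],[0,0,0,0,0,0,1],[0,0,0,0,0,0,1]]]'
python3 -c "
from rig import status;s=status.read_state();print(s['eef_pos'],s['force'],s['ft_torque'],s['opening'],s['joint_pos'])"
```

```text
time: 3.8
eef_pos: [0.5838, 0.0755, 0.2361]
tool_rot: [-0.25, 0.968, 0.0, -0.003]
force: [-0.4, 0.1, 0.4]
opening: 0.0468
time: 4.22
eef_pos: [0.5858, 0.0757, 0.2409]
tool_rot: [-0.25, 0.968, -0.0, 0.001]
force: [0.4, -0.7, -0.6]
opening: 0.0169
[0.58576832 0.07568954 0.24086167] [ 0.37215281 -0.7048147  -0.59867149] [0.05200734 0.02464672 0.0129694 ] 0.016943724096301068 [-0.08650514  0.76454132 -0.14245955  1.81485333  0.18249018  0.57277067
  1.73311456]
```

```bash
python3 -m crank '[[[0,0,0,0,0,0,1],[0,0,0,0,0,2,1],[0,0,0,0,0,5,1],[0,0,0,0,0,6,1],[0,0,0,0,0,6,1],[0,0,0,0,0,6,1],[0,0,0,0,0,6,1],[0,0,0,0,0,6,1],[0,0,0,0,0,6,1],[0,0,0,0,0,6,1],[0,0,0,0,0,6,1],[0,0,0,0,0,4,1]]]'
python3 -m crank '[[[0,0,0,0,0,1,1],[0,0,0,0,0,0,1],[0,0,0,0,0,0,1]]]'
python3 -c "
from rig import status;s=status.read_state();print(s['eef_pos'],s['force'],s['ft_torque'],s['opening'],s['joint_pos'])"
python3 - <<'E'
from h import *
c=imaging.capture("wrist");save(c,"w2.png")
E
```

```text
time: 5.22
eef_pos: [0.5858, 0.0758, 0.2407]
tool_rot: [0.262, 0.965, 0.0, 0.001]
force: [0.3, 1.1, 5.0]
opening: 0.0141
time: 5.47
eef_pos: [0.5858, 0.0759, 0.2407]
tool_rot: [0.268, 0.963, 0.0, 0.001]
force: [-0.3, 0.4, 6.2]
opening: 0.0139
[0.58584603 0.07585931 0.2406895 ] [-0.33842257  0.3971982   6.15187656] [-0.21279247  0.1357519   0.03711936] 0.013854522029985956 [-0.26108186  0.7679504   0.13542835  1.81993098 -0.17645188  0.56339537
  1.01418685]
```

View pics/w2.png

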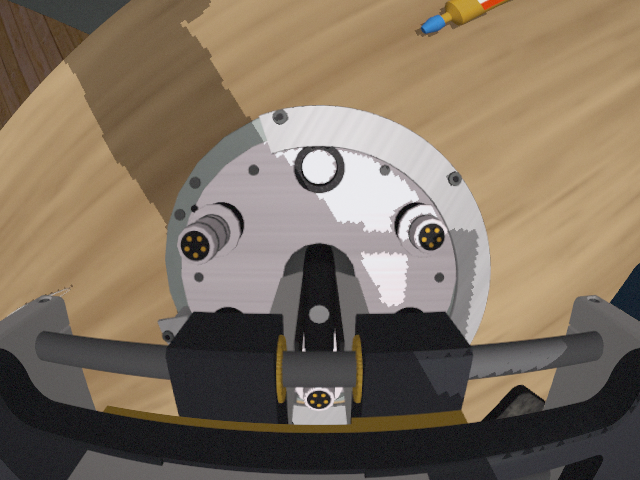

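```bash
python3 -m crank '[[[0,0,0,0,0,0,0.3],[0,0,0,0,0,0,0.3],[0,0,0,0,0,0,0.3],[0,0,-0.01,0,0,0,0.3],[0,0,-0.03,0,0,0,0.3],[0,0,-0.03,0,0,0,0.3],[0,0,-0.03,0,0,0,0.3],[0,0,-0.03,0,0,-6,0.3],[0,0,-0.01,0,0,-6,0.3],[0,0,0,0,0,-6,0.3],[0,0,0,0,0,-6,0.3],[0,0,0,0,0,-6,0.3]]]'
python3 -m crank '[[[0,0,0,0,0,-6,0.3],[0,0,0,0,0,-6,0.3],[0,0,0,0,0,-6,0.3],[0,0,0,0,0,-6,0.3],[0,0,0,0,0,-6,0.3],[0.03,0,0,0,0,0,0.3],[0.03,0,0,0,0,0,0.3],[0,0,0,0,0,0,0.3]]]'
cat > m2.py <<'E'
from dial import *
s=status.read_state();print(s['eef_pos'],s['force'],s['opening']);print(R.from_quat(s["tool_rot"]).as_matrix().round(4))
c=imaging.capture("wrist");save(c,"w3.png");measure("wrist",s,c,np.array([.585,.0755]))
for q in("socket_end","unload"):
    for d in imaging.landmark_of("wrist",q)[:3]:
        print(q,d["location"],d["confidence"],at_height(c,d["location"],.071 if q[0]=="s" else .038,s).round(4))
c=imaging.capture("top");measure("top",s,c,np.array([.585,.0755]))
E
python3 m2.py
```

```text
time: 6.52
eef_pos: [0.5852, 0.0756, 0.3808]
tool_rot: [0.007, 1.0, 0.0, 0.001]
force: [0.4, -0.2, 0.1]
opening: 0.0328
time: 7.18
eef_pos: [0.5283, 0.0434, 0.3796]
tool_rot: [-0.249, 0.969, -0.001, -0.004]
force: [-1.7, -1.0, -0.8]
opening: 0.0331
[0.52829293 0.04341039 0.37955022] [-1.73669448 -0.9917284  -0.78297538] 0.03314057305875633
[[-8.764e-01 -4.815e-01 -6.900e-03]
 [-4.815e-01  8.765e-01 -3.300e-03]
 [ 7.600e-03  5.000e-04 -1.000e+00]]
wrist bar ((585.7432861328125, 75.11251068115234), (14.268184661865234, 47.474449157714844), 58.965003967285156) z 0.0709 782
wrist tall top mean [0.5308 0.0454] circ [531.2  45.6] 9.0 383
wrist base circ [583.4  74.5] 94.7
unload [317.1, 239.2] 0.83 [[0.5326 0.0448 0.038 ]]
top tall top mean [0.5242 0.0453] circ [526.   46.3] 6.8 8
top base circ [581.2  60.8] 102.5
```

View pics/w3.png

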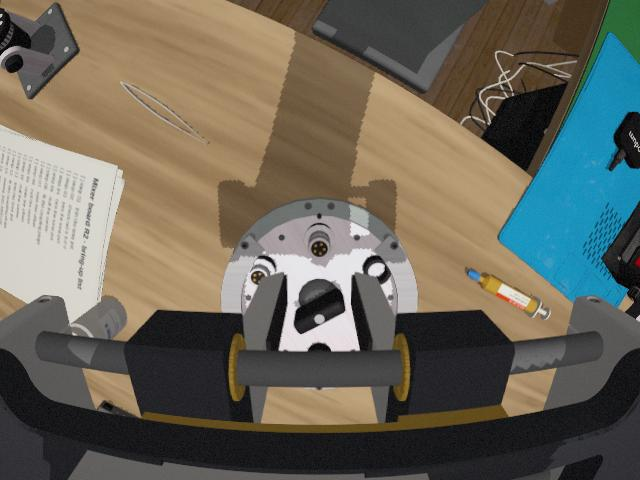

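```bash
python3 -m crank '[[[0,0,0,0,0,0,0.3],[0,0,0,0,0,0,0.3]]]'; python3 m2.py
```

```text
time: 7.55
eef_pos: [0.5336, 0.0472, 0.3797]
tool_rot: [-0.251, 0.968, 0.0, 0.0]
force: [-1.2, -0.2, 0.2]
opening: 0.0328
[0.53357225 0.04720351 0.37972783] [-1.21822533 -0.19593685  0.22512581] 0.03284859349017728
[[-8.745e-01 -4.851e-01  7.000e-04]
 [-4.851e-01  8.745e-01  3.000e-04]
 [-8.000e-04 -0.000e+00 -1.000e+00]]
wrist bar ((586.0346069335938, 75.31846618652344), (14.758869171142578, 48.44203186035156), 59.40398406982422) z 0.0709 812
wrist tall top mean [0.5311 0.0455] circ [531.4  46. ] 9.2 389
wrist base circ [580.5  73. ] 93.1
socket_end [319.1, 238.6] 0.64 [[0.5324 0.0473 0.071 ]]
unload [316.5, 228.4] 0.62 [[0.5322 0.0446 0.038 ]]
top tall top mean [0.5243 0.0456] circ [526.2  46.7] 6.9 8
top base circ [582.7  72.6] 94.9
```

```bash
python3 -m crank '[[[0.0023,0,0.03,0,0,0,0.3],[0,0,0.03,0,0,0,0.3],[0,0,0.03,0,0,0,0.3],[0,0,0.025,0,0,0,0.3],[0,0,0.015,0,0,0,0.3],[0,0,0.0067,0,0,0,0.3],[0,0,0,0,0,0,0.3],[0,0,0,0,0,0,0.3]]]'
python3 - <<'E'
from h import *
s=status.read_state();print(s["eef_pos"],s["force"])
c=imaging.capture("wrist");save(c,"w4.png")
E
```

```text
time: 8.42
eef_pos: [0.5312, 0.0456, 0.2433]
tool_rot: [-0.25, 0.968, -0.0, 0.0]
force: [0.2, 0.0, 0.4]
opening: 0.0329
[0.53118743 0.04559919 0.24325519] [0.15526324 0.0347757  0.36864917]
```

View pics/w4.png

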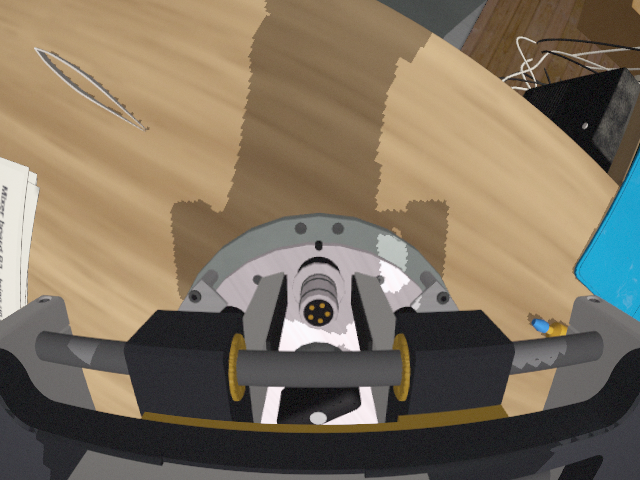

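Connector top at (318,313), midway between the finger pads (~(272) and (365)). Close, then lift straight.

```bash
python3 -m crank '[[[0,0,0,0,0,0,1],[0,0,0,0,0,0,1],[0,0,0,0,0,0,1],[0,0,0,0,0,0,1],[0,0,0,0,0,0,1],[0,0,0,0,0,0,1]]]'
python3 -m crank '[[[0,0,-0.004,0,0,0,1],[0,0,-0.008,0,0,0,1],[0,0,-0.01,0,0,0,1],[0,0,-0.02,0,0,0,1],[0,0,-0.03,0,0,0,1],[0,0,-0.03,0,0,0,1],[0,0,-0.03,0,0,0,1],[0,0,-0.018,0,0,0,1],[0,0,0,0,0,0,1]]]'
python3 - <<'E'
from h import *
s=status.read_state();print(s["eef_pos"],s["force"],s["joint_pos"].round(3))
c=imaging.capture("wrist");save(c,"w5.png")
c=imaging.capture("scene");save(c,"s5.png",(230,180,430,360),4)
for q in ("lens","inspection_camera"):
    for n in ("scene","top"):
        c=imaging.capture(n)
        for d in imaging.landmark_of(n,q)[:2]:
            l=d["location"];z=c["z_map"][int(round(l[1])),int(round(l[0]))]
            print(n,q,np.round(l,1),round(d["confidence"],2),at_depth(c,l,z)[0].round(4),at_height(c,l,0)[0].round(4))
E
```

```text
time: 8.97
eef_pos: [0.5312, 0.0455, 0.2439]
tool_rot: [-0.25, 0.968, -0.0, 0.001]
force: [-1.1, -0.2, 6.3]
opening: 0.0172
time: 9.72
eef_pos: [0.5319, 0.0456, 0.3979]
tool_rot: [-0.25, 0.968, -0.001, 0.004]
force: [0.4, 0.3, 0.1]
opening: 0.0174
[0.5318629  0.04561919 0.39785177] [0.40497663 0.33205505 0.05640597] [-0.054  0.47  -0.122  1.851  0.076  0.816  1.861]
scene lens [404.4 212.9] 0.54 [ 0.486  -0.346   0.1053] [ 0.5225 -0.436   0.    ]
top lens [425.9 301.9] 0.69 [ 0.4839 -0.3408  0.1063] [ 0.4868 -0.3605  0.    ]
scene inspection_camera [398.7 230.2] 0.87 [ 0.4902 -0.3345  0.0384] [ 0.503  -0.3653  0.    ]
top inspection_camera [420.6 298.2] 0.73 [ 0.4922 -0.3294  0.1048] [ 0.4958 -0.3478  0.    ]
```

View pics/w5.png

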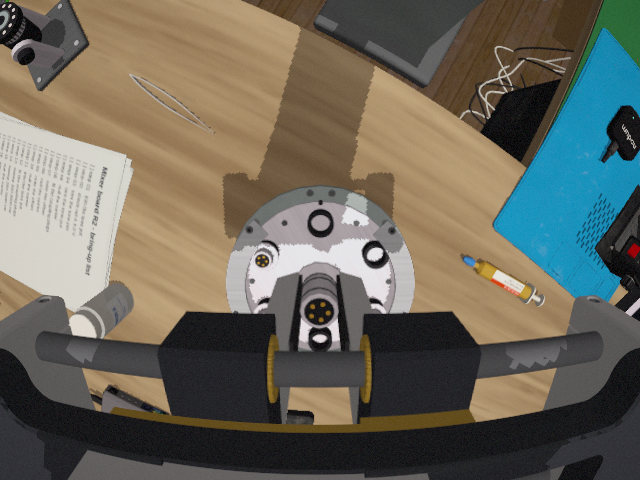

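View pics/s5.png

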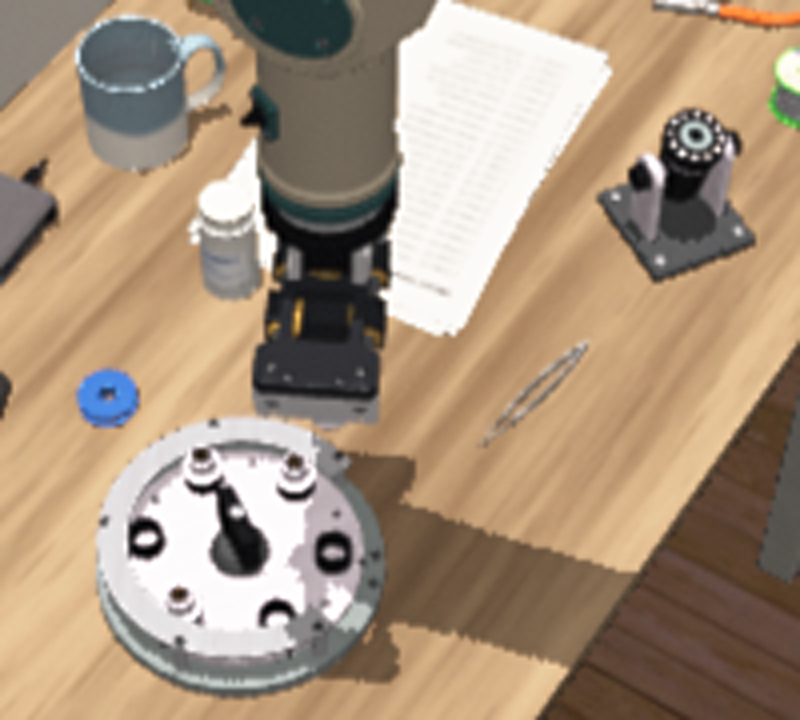

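```bash
cat > lens.py <<'E'
from h import *
def fit(n,c,s=None,L0=np.array([.485,-.343,.106]),rad=.05):
    P,px=cloud(c,s)
    d=np.linalg.norm(P[:,:2]-L0[:2],axis=1)
    m=(d<.085)&(abs(P[:,2]-.010)<.004)
    if m.sum()>20:
        r=cv2.minAreaRect((P[m,:2]*1000).astype(np.float32));print(n,"plate",np.round(r[0],1),np.round(r[1],1),round(r[2],1),m.sum())
    m=(np.linalg.norm(P-L0,axis=1)<.024)&(P[:,2]>.09)
    Q=P[m];rng=np.random.default_rng(0);best=None
    for _ in range(400):
        a=Q[rng.choice(len(Q),3,replace=False)];nn=np.cross(a[1]-a[0],a[2]-a[0]);l=np.linalg.norm(nn)
        if l<1e-5:continue
        nn/=l;inl=abs((Q-a[0])@nn)<.0012
        if best is None or inl.sum()>best.sum():best=inl
    q=Q[best];ctr=q.mean(0);u,_,v=np.linalg.svd(q-ctr);nn=v[2]*np.sign(v[2,2])
    e=(q-ctr)@v[:2].T;cc,rr=cv2.minEnclosingCircle((e*1000).astype(np.float32))
    C=ctr+np.array(cc)/1000@v[:2]
    print(n,"front n",nn.round(3),"lean",np.arccos(nn[2]).round(3),"az",np.degrees(np.arctan2(nn[1],nn[0])).round(1),"mean",ctr.round(4),"circ",C.round(4),round(rr,1),len(q),"of",len(Q))
if __name__=="__main__":
    s=status.read_state()
    for n in("top","scene"):
        fit(n,imaging.capture(n),s)
E
python3 lens.py
```

```text
top plate [ 480.4 -355. ] [133.4 143.8] 75.7 754
top front n [-0.175  0.124  0.977] lean 0.216 az 144.7 mean [ 0.4853 -0.3438  0.1048] circ [ 0.4853 -0.3438  0.1048] 22.5 148 of 334
scene plate [ 487.4 -344.3] [163.9 110.3] 69.5 348
scene front n [-0.224  0.175  0.959] lean 0.288 az 142.1 mean [ 0.4869 -0.3425  0.1019] circ [ 0.4872 -0.3433  0.1021] 21.6 47 of 176
```

```bash
python3 -m crank '[[[0.0222,-0.02,-0.004,0,0,0,1],[0.0222,-0.02,-0.004,0,0,0,1],[0.0222,-0.02,-0.004,0,0,0,1],[0.0222,-0.02,-0.004,0,0,0,1],[0.0222,-0.02,-0.004,0,0,0,1],[0.0222,-0.02,-0.004,0,0,0,1],[0.0222,-0.02,-0.004,0,0,0,1],[0.0222,-0.02,-0.004,0,0,0,1],[0.0222,-0.02,-0.004,0,0,0,1],[0.0222,-0.02,-0.004,0,0,0,1],[0.0222,-0.02,-0.004,0,0,0,1],[0.0222,-0.02,-0.004,0,0,0,1]]]'
python3 -m crank '[[[0,0,0,0,0,6.5,1],[0,0,0,0,0,6.5,1],[0,0,0,0,0,6.5,1],[0,0,0,0,0,6.5,1],[0,0,0,0,0,6.5,1],[0,0,0,0,0,6.5,1],[0,0,0,0,0,6.5,1],[0,0,0,0,0,6.5,1],[0,0,0,0,0,6.5,1],[0,0,0,0,0,6.5,1],[0,0,0,0,-7,0,1],[0,0,0,0,-7,0,1]]]'
python3 -m crank '[[[0,0,0,0,0,0,1],[0,0,0,0,0,0,1],[0,0,0,0,0,0,1]]]'
cat > m6.py <<'E'
from lens import *
import sys
s=status.read_state();print(s["eef_pos"].round(4),s["joint_pos"].round(3),s["opening"]);M=R.from_quat(s["tool_rot"]).as_matrix();print(M.round(4))
c=imaging.capture("wrist");save(c,sys.argv[1])
fit("wrist",c,s)
for q in("lens","pins","inspection_camera"):
    for d in imaging.landmark_of("wrist",q)[:2]:
        l=d["location"];z=c["z_map"][int(round(l[1])),int(round(l[0]))]
        print(q,np.round(l,1),round(d["confidence"],2),at_depth(c,l,z,s)[0].round(4),at_height(c,l,0,s)[0].round(4))
E
python3 m6.py w6.png
```

```text
time: 11.32
eef_pos: [0.4134, -0.2949, 0.4412]
tool_rot: [-0.25, 0.968, 0.0, 0.0]
force: [-0.3, 0.7, -0.5]
opening: 0.0174
time: 12.32
eef_pos: [0.4148, -0.2938, 0.4409]
tool_rot: [0.307, 0.944, -0.039, 0.118]
force: [-0.2, 0.8, -0.2]
opening: 0.0173
time: 12.57
eef_pos: [0.4142, -0.2935, 0.441]
tool_rot: [0.307, 0.944, -0.037, 0.114]
force: [0.0, 0.6, -0.9]
opening: 0.0168
[ 0.4142 -0.2935  0.441 ] [ 0.396  0.331  0.211  1.975 -0.103  0.604  1.608] 0.016813512394418004
[[-7.855e-01  5.879e-01  1.933e-01]
 [ 5.709e-01  8.089e-01 -1.404e-01]
 [-2.389e-01  1.000e-04 -9.710e-01]]
wrist plate [ 492.8 -348.4] [86.8 88.4] 58.9 3149
wrist front n [-0.193  0.117  0.974] lean 0.227 az 148.8 mean [ 0.4863 -0.3439  0.1056] circ [ 0.4864 -0.3442  0.1057] 22.8 1658 of 1961
lens [320.3 240.3] 0.94 [ 0.4888 -0.3463  0.1074] [ 0.5341 -0.3787  0.    ]
pins [319.4 279. ] 0.75 [ 0.4442 -0.3152  0.2536] [ 0.5794 -0.4129  0.    ]
inspection_camera [319.3 205.8] 0.58 [ 0.4808 -0.3416  0.0474] [ 0.4964 -0.3528  0.    ]
```

View pics/w6.png

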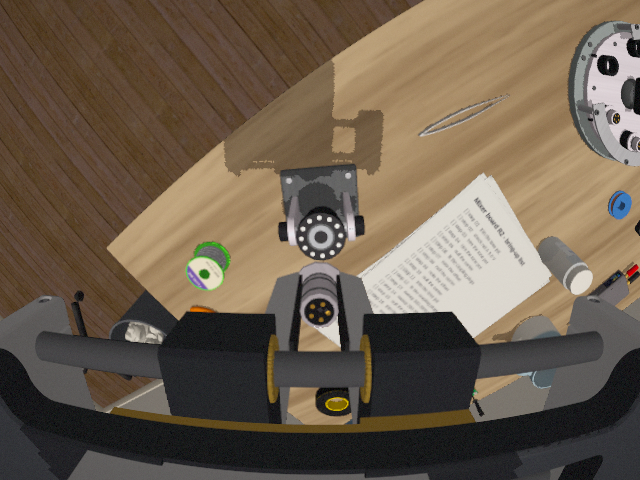

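```bash
cat > conn.py <<'E'
from h import *
from scipy.optimize import least_squares
def connector(c,s):
    P,px=cloud(c,s);M=R.from_quat(s["tool_rot"]).as_matrix();T=(P-s["eef_pos"])@M
    m=(abs(T[:,0])<.016)&(abs(T[:,1])<.016)&(T[:,2]>.160)&(T[:,2]<.226)
    T=T[m];pp=px[m]
    top=T[(T[:,2]<T[:,2].min()+.003)]
    zt=np.median(top[:,2]);f=T[abs(T[:,2]-zt)<.002]
    cc,r=cv2.minEnclosingCircle((f[:,:2]*1000).astype(np.float32))
    print("socket end tool xyz",np.round(cc,2),r,"z",zt.round(4),"mean",f.mean(0).round(4),len(f))
    A=np.c_[f[:,:2],np.ones(len(f))];k=np.linalg.lstsq(A,f[:,2],rcond=None)[0];print("face slope deg",np.degrees(k[:2]).round(2))
    b=T[(T[:,2]>zt+.004)&(T[:,2]<zt+.028)&(abs(T[:,1])<.0075)]
    def res(p):
        ax=np.array([p[2],p[3],1]);ax/=np.linalg.norm(ax);d=b-[p[0],p[1],zt+.015];d=d-(d@ax)[:,None]*ax
        return np.linalg.norm(d,axis=1)-.009
    o=least_squares(res,[0,0,0,0],loss="soft_l1",f_scale=.0005);print("barrel axis mid (mm)",(o.x[:2]*1000).round(2),"tilt deg",np.degrees(o.x[2:]).round(2),"rms",np.sqrt(np.mean(o.fun**2))*1000,len(b))
    fl=T[(abs(T[:,2]-(zt+.030))<.002)];print("flange pts z",len(fl),np.median(fl[:,2]) if len(fl) else "", fl[:,:2].min(0) if len(fl) else "",fl[:,:2].max(0) if len(fl) else "")
if __name__=="__main__":
    s=status.read_state();c=imaging.capture("wrist");connector(c,s)
    P,px=cloud(c,s);L=np.array([.4864,-.3442,.1057]);n=np.array([-.193,.117,.974]);n/=np.linalg.norm(n)
    d=P-L;h=d@n;r=np.linalg.norm(d-h[:,None]*n,axis=1)
    for a in range(0,26,2):
        m=(r>=a/1000)&(r<(a+2)/1000)&(abs(h)<.02);print(a,m.sum(),np.round(np.percentile(h[m],[10,50,90])*1000,1))
E
python3 conn.py
```

```text
socket end tool xyz [7.38 0.03] 16.15169906616211 z 0.1616 mean [0.0091 0.0008 0.1618] 137
face slope deg [-5.33 -0.03]
barrel axis mid (mm) [  19.14 -544.24] tilt deg [-285.29 8090.64] rms 1.1912258695129245 1389
flange pts z 209 0.19186343361403374 [ 0.001611   -0.01598919] [0.01081552 0.01596031]
0 15 [-0.2  0.8  1.7]
2 45 [-0.5  0.5  1.3]
4 74 [-0.3  0.5  1.5]
6 104 [-0.6  0.4  1.3]
8 135 [-0.5  0.3  1.1]
10 169 [-0.8  0.   1. ]
12 185 [-1.2 -0.2  0.8]
14 231 [-1.4 -0.3  0.8]
16 251 [-0.9 -0.   0.9]
18 284 [-1.1 -0.2  0.7]
20 315 [-1.5 -0.4  0.6]
22 171 [-6.9 -1.4 -0.2]Traceback (most recent call last):
  File "conn.py", line 23, in <module>
    m=(r>=a/1000)&(r<(a+2)/1000)&(abs(h)<.02);print(a,m.sum(),np.round(np.percentile(h[m],[10,50,90])*1000,1))
                                                                       ~~~~~~~~~~~~~^^^^^^^^^^^^^^^^^
    return _quantile_unchecked(
        a, q, axis, out, overwrite_input, method, keepdims, weights)
    return _ureduce(a,
                    func=_quantile_ureduce_func,
    ...<5 lines>...
                    overwrite_input=overwrite_input,
                    method=method)
    r = func(a, **kwargs)
    result = _quantile(arr,
                       quantiles=q,
    ...<2 lines>...
                       out=out,
                       weights=wgt)
    slices_having_nans = np.isnan(arr[-1, ...])
                                  ~~~^^^^^^^^^
IndexError: index -1 is out of bounds for axis 0 with size 0
```

```bash
cat > conn.py <<'E'
from h import *
from scipy.optimize import least_squares
def connector(c,s,mask):
    P,px=cloud(c,s);M=R.from_quat(s["tool_rot"]).as_matrix();T=(P-s["eef_pos"])@M
    mk=cv2.erode(mask.astype(np.uint8),np.ones((3,3)))>0
    T=T[mk[px[:,1],px[:,0]]]
    print("n",len(T),"z pct",np.percentile(T[:,2],[1,5,25,50,75,95,99]).round(4))
    zt=np.percentile(T[:,2],5)
    f=T[T[:,2]<zt+.0025]
    cc,r=cv2.minEnclosingCircle((f[:,:2]*1000).astype(np.float32))
    print("socket end",np.round(cc,2),round(r,2),"mean",f.mean(0).round(4),len(f))
    b=T[(T[:,2]>zt+.005)&(T[:,2]<zt+.027)]
    def res(p):
        ax=np.array([p[2],p[3],1]);ax/=np.linalg.norm(ax);d=b-[p[0],p[1],zt+.015];d=d-(d@ax)[:,None]*ax
        return np.linalg.norm(d,axis=1)-.009
    o=least_squares(res,[0,0,0,0],loss="soft_l1",f_scale=.0005);print("barrel axis mid (mm)",(o.x[:2]*1000).round(2),"tilt deg",np.degrees(o.x[2:]).round(2),"rms",np.sqrt(np.mean(o.fun**2))*1000,len(b))
    for a in np.arange(.165,.215,.003):
        g=T[(T[:,2]>=a)&(T[:,2]<a+.003)]
        if len(g)>3: print(a.round(3),len(g),"xmax",np.percentile(g[:,0],95).round(4),"y",np.percentile(g[:,1],[3,97]).round(4))
if __name__=="__main__":
    s=status.read_state();c=imaging.capture("wrist")
    r=imaging.masks_of("wrist","tall_connector");print([(x["confidence"],x["location"],x["pixels"].sum()) for x in r])
    m=r[0]["pixels"];connector(c,s,m)
    im=c["color"].copy();im[m]=im[m]//2+np.array([127,0,0],np.uint8);c["color"]=im;save(c,"mask.png",(240,190,400,350),4)
E
python3 conn.py
```

```text
[(0.84, [320.5, 298.8], np.int64(2175))]
n 1942 z pct [0.1711 0.1715 0.1724 0.1739 0.193  0.2027 0.2033]
socket end [ 0.68 -0.2 ] 8.68 mean [ 0.0011 -0.0002  0.1724] 978
barrel axis mid (mm) [-0.26 -0.26] tilt deg [0.07 0.13] rms 0.2968522756491422 500
0.168 12 xmax 0.0039 y [-0.0058  0.0046]
0.171 964 xmax 0.0077 y [-0.0073  0.007 ]
0.174 84 xmax 0.0089 y [-0.0074  0.007 ]
0.177 92 xmax 0.0088 y [-0.0075  0.0073]
0.18 65 xmax 0.0089 y [-0.0068  0.0069]
0.183 69 xmax 0.0089 y [-0.0073  0.007 ]
0.186 71 xmax 0.009 y [-0.007   0.0075]
0.189 66 xmax 0.0089 y [-0.007   0.0072]
0.192 59 xmax 0.0091 y [-0.0071  0.007 ]
0.195 49 xmax 0.0091 y [-0.0065  0.0075]
0.198 78 xmax 0.0095 y [-0.0068  0.007 ]
0.201 329 xmax 0.0129 y [-0.0084  0.0081]
0.204 4 xmax 0.0129 y [-0.0075  0.0013]
```

View pics/mask.png

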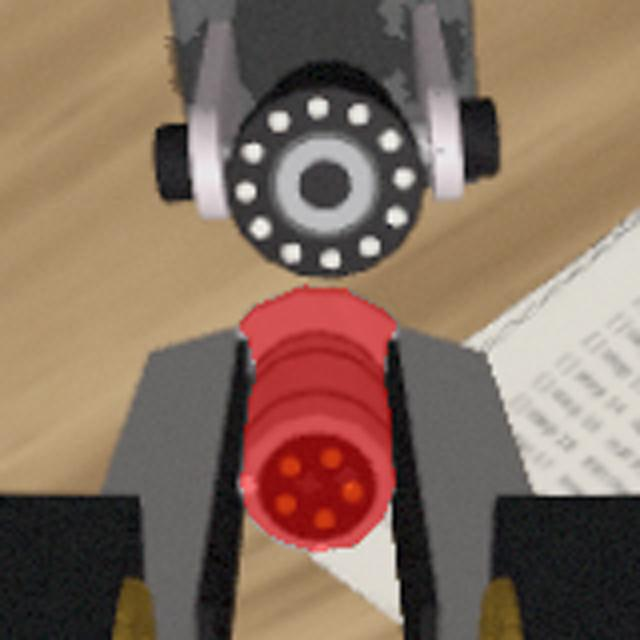

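```bash
cat > goal.py <<'E'
from h import *
s=status.read_state();M=R.from_quat(s["tool_rot"]).as_matrix()
L=np.array([.4862,-.3442,.1057]);n=np.array([-.193,.1168,.974]);n/=np.linalg.norm(n)
z=-n;cr=np.cross(M[:,2],z);w=cr/np.linalg.norm(cr)*np.arcsin(np.linalg.norm(cr))
Mt=R.from_rotvec(w).as_matrix()@M
pins=L+.07*n;tcp=pins-Mt@np.array([-.00025,-.00025,.2192])
print("rotvec tool deg",np.degrees(M.T@w).round(2),"shift tool (before rotation) mm",(M.T@(tcp-s["eef_pos"])*1000).round(2),"tcp",tcp.round(4),"now",s["eef_pos"].round(4))
p=s["eef_pos"]+M@np.array([-.00025,-.00025,.2192])-L;h=p@n;print("pins axial mm",h*1000,"lateral",np.linalg.norm(p-h*n)*1000,"angle deg",np.degrees(np.arccos(M[:,2]@z)), "dq",abs(s["dq"]).max(),s["time"])
E
python3 goal.py
```

```text
rotvec tool deg [-1.1   0.96 -0.  ] shift tool (before rotation) mm [-9.1  -3.77 57.33] tcp [ 0.4303 -0.3101  0.3874] now [ 0.4142 -0.2937  0.4408]
pins axial mm 127.17058421493391 lateral 6.421532133372378 angle deg 1.4587431008317326 dq 0.005194585755309324 12.9167
```

```bash
python3 -m crank '[[[-0.0051,-0.0038,0.01,0,0,0,1],[-0.004,0,0.015,0,0,0,1],[0,0,0.012,0,0,0,1],[0,0,0.008,0,0,0,1],[0,0,0.002,-1.1,0.96,0,1],[0,0,0,0,0,0,1],[0,0,0,0,0,0,1],[0,0,0,0,0,0,1]]]'
python3 goal.py; python3 m6.py w7.png; python3 conn.py
```

```text
time: 13.58
eef_pos: [0.4282, -0.3088, 0.3981]
tool_rot: [0.306, 0.945, -0.026, 0.111]
force: [-0.5, -0.8, -0.1]
opening: 0.0174
rotvec tool deg [0.01 0.1  0.  ] shift tool (before rotation) mm [ 0.02  0.04 10.97] tcp [ 0.4303 -0.3101  0.3874] now [ 0.4282 -0.3088  0.3981]
pins axial mm 80.97094349456079 lateral 0.38378340550750367 angle deg 0.100973917132363 dq 0.007996168374226955 13.5833
[ 0.4282 -0.3088  0.3981] [ 0.456  0.419  0.164  1.975 -0.156  0.529  1.668] 0.017352525583774023
[[-0.7876  0.5847  0.1945]
 [ 0.573   0.811  -0.1177]
 [-0.2266  0.0188 -0.9738]]
wrist plate [ 492.7 -347.9] [86.  89.5] 58.9 3917
wrist front n [-0.197  0.117  0.973] lean 0.231 az 149.3 mean [ 0.4848 -0.3433  0.1052] circ [ 0.4862 -0.344   0.1056] 22.8 2113 of 2456
lens [320.2 245.8] 0.84 [ 0.4886 -0.3447  0.1072] [ 0.5353 -0.3753  0.    ]
pins [319.7 281.4] 0.72 [ 0.4583 -0.326   0.2126] [ 0.5729 -0.403   0.    ]
inspection_camera [317.7 206.8] 0.63 [ 0.4927 -0.3481  0.011 ] [ 0.4963 -0.3505  0.    ]
[(0.77, [320.1, 299.4], np.int64(2214))]
n 1984 z pct [0.1712 0.1716 0.1724 0.1737 0.1934 0.2027 0.2034]
socket end [ 0.59 -0.19] 8.83 mean [ 0.001  -0.0002  0.1724] 1015
barrel axis mid (mm) [-0.26 -0.28] tilt deg [-0.03  0.04] rms 0.28568739011277294 493
0.168 8 xmax 0.004 y [-0.0031  0.0047]
0.171 1001 xmax 0.0077 y [-0.0073  0.007 ]
0.174 79 xmax 0.0087 y [-0.0074  0.0071]
0.177 93 xmax 0.0089 y [-0.0072  0.0072]
0.18 63 xmax 0.009 y [-0.0063  0.0065]
0.183 68 xmax 0.0089 y [-0.0073  0.007 ]
0.186 70 xmax 0.0088 y [-0.0074  0.007 ]
0.189 60 xmax 0.009 y [-0.0075  0.0072]
0.192 68 xmax 0.0089 y [-0.0076  0.0068]
0.195 45 xmax 0.009 y [-0.0068  0.0071]
0.198 85 xmax 0.0107 y [-0.0076  0.007 ]
0.201 339 xmax 0.013 y [-0.0085  0.0082]
0.204 5 xmax 0.013 y [-0.0034  0.005 ]
```

View pics/mask.png

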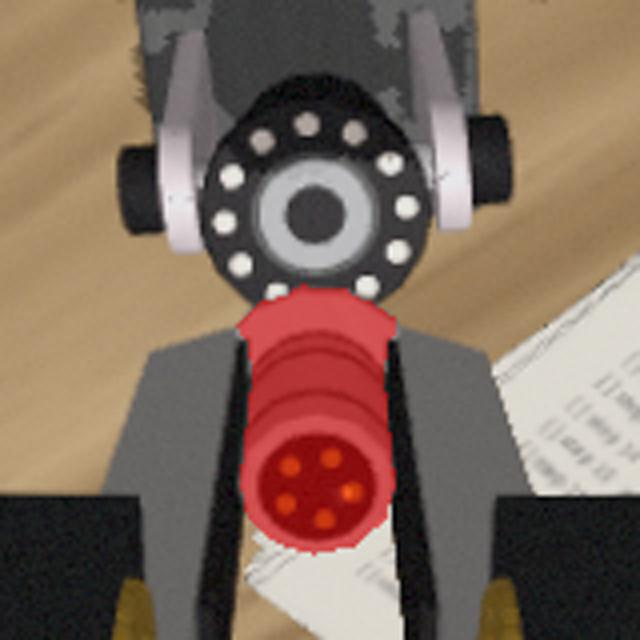

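```bash
python3 -m crank '[[[0,0,0.005,0,0.1,0,1],[0,0,0.004,0,0,0,1],[0,0,0.002,0,0,0,1],[0,0,0,0,0,0,1],[0,0,0,0,0,0,1],[0,0,0,0,0,0,1]]]'
python3 goal.py; python3 m6.py w8.png; python3 conn.py | head -5
python3 - <<'E'
from h import *
s=status.read_state();M=R.from_quat(s["tool_rot"]).as_matrix();pt=s["eef_pos"]+M@[-.00025,-.00025,.2192]
c=imaging.capture("scene");save(c,"s8.png",(230,150,480,360),3)
print("pred pins px",project(c,pt),[ (d["location"],d["confidence"]) for d in imaging.landmark_of("scene","pins")[:2]])
E
```

```text
time: 14.38
eef_pos: [0.4303, -0.3098, 0.3868]
tool_rot: [0.306, 0.945, -0.026, 0.11]
force: [-0.8, 0.2, -0.5]
opening: 0.0173
rotvec tool deg [ 0.01 -0.07  0.  ] shift tool (before rotation) mm [-0.3  -0.16 -0.58] tcp [ 0.4303 -0.3101  0.3874] now [ 0.4303 -0.3098  0.3868]
pins axial mm 69.41532102704089 lateral 0.5899154613755284 angle deg 0.06703602475724377 dq 0.004668412568783774 14.3833
[ 0.4303 -0.3098  0.3868] [ 0.461  0.438  0.157  1.981 -0.162  0.506  1.674] 0.017272019676048776
[[-0.7883  0.5845  0.1922]
 [ 0.5732  0.8112 -0.1161]
 [-0.2237  0.0186 -0.9745]]
wrist plate [ 492.6 -348.5] [86.9 88.7] 58.9 4147
wrist front n [-0.199  0.121  0.972] lean 0.235 az 148.6 mean [ 0.4837 -0.3424  0.1048] circ [ 0.4862 -0.3441  0.1055] 22.8 2085 of 2463
lens [319.2 249.4] 0.75 [ 0.4871 -0.3443  0.1072] [ 0.5343 -0.3757  0.    ]
lens [624.6 106.7] 0.72 [ 0.5661 -0.0102  0.0499] [0.5969 0.033  0.    ]
pins [316.8 278.4] 0.68 [ 0.4599 -0.3283  0.1971] [ 0.5626 -0.3994  0.    ]
inspection_camera [318.1 211. ] 0.69 [ 0.4944 -0.3485  0.0098] [ 0.4977 -0.3507  0.    ]
inspection_camera [317.3 280.2] 0.17 [ 0.4595 -0.3278  0.1998] [ 0.5649 -0.4003  0.    ]
[(0.96, [319.9, 294.4], np.int64(2129))]
n 1909 z pct [0.1711 0.1716 0.1723 0.1739 0.1933 0.2027 0.2033]
socket end [ 0.71 -0.32] 8.6 mean [ 0.0011 -0.0002  0.1724] 962
barrel axis mid (mm) [-0.25 -0.27] tilt deg [ 0.16 -0.03] rms 0.27981337870356415 489
0.168 10 xmax 0.0063 y [-0.0032  0.0059]
pred pins px [[409.59684631 200.52877857]] [([410.0, 203.0], 0.56), ([412.3, 203.4], 0.17)]
```

View pics/w8.png

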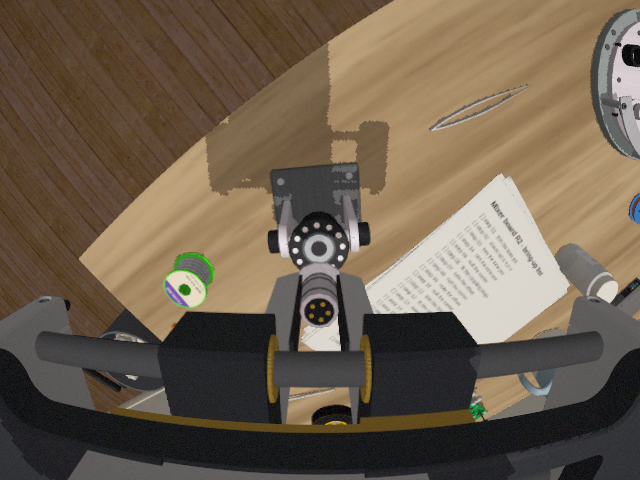

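View pics/s8.png

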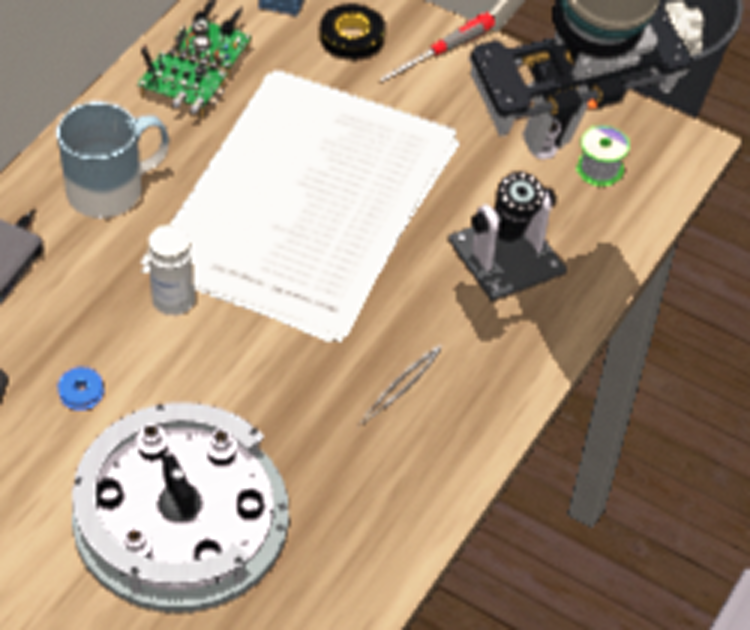

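```bash
python3 -m crank '[[[-0.0002,-0.0001,-0.0008,0,0,0,1],[0,0,0,0,0,0,1],[0,0,0,0,0,0,1],[0,0,0,0,0,0,1],[0,0,0,0,0,0,1],[0,0,0,0,0,0,1]]]'
python3 goal.py; python3 goal.py
python3 -c "
from rig import job;print(job.job_done())"
```

```text
time: 15.28
eef_pos: [0.4303, -0.3099, 0.3876]
tool_rot: [0.306, 0.945, -0.026, 0.11]
force: [0.2, 0.2, -0.9]
opening: 0.0174
rotvec tool deg [ 0.01 -0.06 -0.  ] shift tool (before rotation) mm [-0.11 -0.15  0.27] tcp [ 0.4303 -0.3101  0.3874] now [ 0.4303 -0.3099  0.3876]
pins axial mm 70.2746250392019 lateral 0.3893106270699054 angle deg 0.061770442336430205 dq 0.0008460720486237605 15.2833
rotvec tool deg [ 0.01 -0.06 -0.  ] shift tool (before rotation) mm [-0.11 -0.15  0.27] tcp [ 0.4303 -0.3101  0.3874] now [ 0.4303 -0.3099  0.3876]
pins axial mm 70.2746250392019 lateral 0.3893106270699054 angle deg 0.061770442336430205 dq 0.0008460720486237605 15.2833
the job is handed in; nothing more can be done
None
```

I turned the dial 60° clockwise by its grip bar, let it settle, lifted the tall connector out at the gap and carried it to the inspection camera. I handed the job in at 15.3 s with the arm still holding the connector there.

**Dial:** After I let go, the bar measured −60° from its start angle. The connector's axis was within about 1 mm of the unloading place. The three short connectors were still in their nests in the last scene picture.

**Pin position:** By my measured lens pose, the pin end is 70.3 mm from the lens and about 0.4 mm off its axis. It is tilted less than 0.1° against the lens axis. The camera calibration is only good to about 2 mm.

**Grip:** The connector sat straight in the fingers, with about 0.2° or less of tilt measured. The arm was still, and the forces during the job stayed low, with the largest readings about 6 N.

**What disagreed:**
- My first approach fell 11 mm short because I added the rows up wrongly; I corrected it.
- Separate fits of the lens front gave leans from 0.216 to 0.288 rad. I used 0.228 rad, from the wrist camera, and the pivot position worked out from the base plate agreed with it to under 1 mm.
- The trained network put the pins within about 2.5 pixels of where I expected in the scene picture. In the wrist picture the pin end is hidden, so its report there was no use.

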